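Load the draining board and hold it out over the drip tray

TASK

Lay the two loose brass spacer pillars in the free pockets of the black draining board, each in the row cut for its length. Then slide the board along its rest, out over the drip tray, until the engraved line across it is flush with the rest's outer edge. Loaded, it would tip there, so finish still holding it level and steady on the rest, ready for rinsing; do not lift it or let it tip on the way, and leave the bottle and the reel alone.

Things in the scene. Friction and masses are not known exactly. Their poses are not given: they have to be found in the camera images.
- rest: Fixed plywood bench rest, 190 long (x) x 128 wide x 56 mm high to the top that carries the board. A fence runs along each long side, 12 mm wide, 104 mm apart inside, 2 mm lower than the board's top face. Origin: centre of its underside, on the table. x points outward to the open end above the drip tray (roughly to the robot's right), z up.
- rest_edge (a point): Middle of the rest's outer top edge (steel nosing), 56 mm above the table: on the rest's axis, 95 mm out from its origin. Axes as the rest.
- drip_tray: Fixed open steel tray 170 x 130 x 20 mm on the table under the overhang, just beyond the rest's outer end. Origin: centre of its underside.
- board: Loose black board, 236 (x) x 100 (y) x 12 mm, about 0.4 kg (0.7 loaded), lying between the rest's fences with 2 mm play each side. Origin: centre of its underside; x outward as the rest's, z up. Two rows of two pockets along x in its top, at y = -22 and +22 mm: 49 mm row at x = +4, 74 mm row at x = +74.5. Stable at first; with the line at the edge it tips unless held (about 5 N at the tail).
- board_line (a point): Middle of the engraved pale line that runs straight across the board's top face, 31 mm tailward of the board's centre (board x = -31 mm), 12 mm above its underside. It starts 85 to 125 mm inside the rest's edge.
- board_grip (a point): Top centre of the wooden upright grip on the board's tail, board x = -98 mm, 67 mm tailward of the line: 12 mm thick along x, 44 mm wide along y, its top 46 mm above the board's underside (34 mm above its top face); a foot plate 26 x 56 mm, 3 mm high, lies round its base. Can be pinched from above with the fingers closing along the board's x.
- pocket_short (a point): Floor centre of the free short pocket (49 x 17 mm, 6 mm deep): board x = +4, y = +22 mm, 6 mm above the board's underside.
- pocket_long (a point): Floor centre of the free long pocket (74 x 17 mm, 6 mm deep): board x = +74.5, y = -22 mm, 6 mm above the board's underside.
- pillar_short: Loose brass spacer pillar, square section 14 x 14 mm, 45 mm long (its x), about 60 g, lying on the table left of the rest. Origin: its centre. In a pocket it stands 8 mm proud of the board.
- pillar_long: Loose brass spacer pillar like the other but 70 mm long (its x), about 95 g, lying on the table left of the rest. Origin: its centre. The two may have changed places.
- stowed_short: A 45 mm pillar of the same kind that already lies in the other short pocket (board x = +4, y = -22 mm). Origin: its centre.
- stowed_long: A 70 mm pillar of the same kind that already lies in the other long pocket (board x = +74.5, y = +22 mm). Origin: its centre.
- cleaner: Bottle of cleaner, 36 mm across, 82 mm tall, standing on the table beyond the tray: a bystander. Origin: centre of its underside.
- reel: Reel of solder, 54 mm across, 30 mm high, on the table to the right: a bystander. Origin: centre of its underside.
There are look-alikes about, which are no part of the job. Leave any blue or purple look-alike of the stowed_long alone.

How it is judged:
By the outcome, as a careful person would: the job done as asked, in the order asked, and still so for the second after the job is handed in, while the arm keeps its last pose, push and grip.
It also fails if it takes over 64 s, if anything falls off the work surface, if the arm or the gripper's body presses on something with over 40 N, if the wrist force passes 120 N, or if a joint passes its speed limit or range.

ROBOT

A 6-joint arm with a two-finger parallel gripper is mounted at the origin on a cart in front of the work surface, level with it; the furniture and walls round the work are solid. World frame = base frame: x ahead of the robot, y to its left, z up, the work surface at z = 0. Lengths are in m, angles in rad, forces in N, time in s.
With the tool pointing down it reaches from about 0.375 to 0.975 m from the base axis. Payload 3.8 kg.
Tool frame: the origin (TCP) lies midway between the tips of the shut fingers; the grasp point (between the pads) lies 19 mm behind it; z points along the fingers, y is the line along which they close (so a half turn about z gives the same grasp; the last joint's range is limited). The gripper opens to 85 mm and grips with 20 to 120 N. Pads are 22 mm wide; open, the fingers measure 114 mm over their backs; the gripper's body (76 mm by 85 mm) begins 54 mm behind the grasp point. The pads swing forward as they close: fully open they stand 13 mm farther back than shut.
Start: joints at [-1.189, 0.264, 1.604, -0, 1.274, -0.037], TCP at [0.274, -0.617, 0.231] pointing down, gripper open.
Joint ranges: [-2.63, 2.63], [-0.94, 2.18], [0.31, 2.57], [-1.31, 4.45], [0, 2.66], [-2.55, 2.55]. Speed limits (rad/s): [2.57, 2.57, 3.14, 3.14, 3.14, 3.14].

INTERFACE

Orientations are given as a rotation vector (axis times angle).
In Python, from workcell import status, read_camera, workorder, masks_of gives the robot as it stands.
- The arm moves only by the tool drive_tool, never from a script. Its argument "rows" is a list of rows, each a list of 7 numbers: the turn, a rotation vector about the tool's x, y, z in degrees, then the shift along the tool's x, y, z in m, then the opening, from 0 (shut) to 1 (fully open). In form: [[ax, ay, az, tx, ty, tz, claw], ...]. A call has 1 to 8 rows; each row shifts and turns the commanded pose from where the row before left it, along the tool's axes as they then stand; what a row does not reach is not made up. A row lasts 1/12 s, in which the tool goes at most 41.7 mm and 7.16 degrees, less where a joint would pass 70% of its speed; a pose out of reach is approached as far as the arm can. A call is refused whole if a number of a shift passes 0.0417 or a number of a turn 7.16, either way. A call with a gripper value outside its range is refused whole. The fingers move at their own pace and stop on an object; "force" is the grip in N (left out, the last holds). Time passes only in rows, so rows that do not move let the fingers close. It gives the time, the measured TCP pose, the force, the opening and the grip force at its end, in the units of the state.
- status.read_state(): the state, without advancing time (a new reading comes with each control period).
- read_camera(name): name is "scene" or "top" or "wrist"; returns a dict with "color" (384x512x3 uint8, red, green, blue), "intrinsics" (3x3 intrinsics, pixels), "D" ([k1, k2, p1, p2, k3] as OpenCV has them; the pictures are not rectified), "world_from_camera" (4x4, takes a point from camera to world coordinates); the wrist camera has in their place "mount" (4x4, takes a point from camera to tool coordinates, whose origin is the TCP and whose axes are the flange's). Camera axes: x right, y up, looking along -z (the intrinsics and any distortion apply to the point x, -y, -z); pixel columns grow to the right and rows downward; lengths in m; the calibration is good to about 2 mm. A picture is of the moment at which its call begins: read the wrist's pose just before it. There is no depth.
- workorder.finish_job(): hands the job in; it is judged then, once.
Trained networks look in a picture, given as the dict that the camera call returned (one of the last four; its "shot" number tells which), for a name from the list of things; names that differ only in an ending like _2 or _b are one class to them, and where a whole thing is asked for, a point or a joint stands for the part that bears it (a point fixed in the world has none). Each returns a list of dicts, best first, with "score" (0 to 1); they miss things now and then, are a little off and sometimes report something else, mostly with a low value. They report only what shows in the picture. A call takes as long as a camera call. They do not tell look-alikes from the thing itself.
- masks_of(picture, name): "mask" (384x512 bool, what is visible of it) and "bbox" ([left, top, right, bottom] in pixels, round what is visible of it).
The state is a dict: "time": time; "q": joint angles; "joint_vel": joint speeds; "joint_torque": joint torques, N m; "tool_pos": TCP position; "tcp_rot": TCP orientation; "wrist_force": force on the tool from outside, world axes, zero at the start; "torque": the same for the moment, N m; "width": opening from 0.0 (shut) to 1.0 (fully open); "grip_force": force on a finger pad.
Only numpy, scipy, OpenCV 4.12 (cv2) and the standard library are available. Lean on these libraries where they do the work, as an engineer would, in place of code of your own. Each camera call takes 0.05 s, during which the arm holds its last target. There are 200 camera calls.

## Working session

There is one attempt and no reset: what is moved stays moved. The work goes in short steps, Python scripts to look and compute and a tool call to move; the robot and the scene stay as the last step left them, time stands still between calls to the robot, and variables do not carry over. Pictures are saved under pics/ and viewed, at most 10 in all, crops included, and the job is handed in when it is done.

Besides the shell and the picture viewer there is one more tool, called after "Emit:" as name([rows], argument=value, ...), one row to a line, values as JSON. drive_tool: Moves the arm, as the interface text tells. Its arguments: {"type":"object","properties":{"rows":{"type":"array"},"force":{"type":"number"}},"required":["rows"]}

```bash
mkdir -p pics; ls; cat > h.py <<'E'
import numpy as np, cv2
from workcell import status, read_camera, workorder, masks_of
from scipy.spatial.transform import Rotation as R
def cam(name):
    s=status.read_state(); p=read_camera(name)
    if 'mount' in p:
        T=np.eye(4); T[:3,:3]=R.from_rotvec(s['tcp_rot']).as_matrix(); T[:3,3]=s['tool_pos']
        p['W']=T@np.array(p['mount'])
    else: p['W']=np.array(p['world_from_camera'])
    return p
def save(p,f,box=None,k=1):
    im=p['color'][:,:,::-1]
    if box: im=im[box[1]:box[3],box[0]:box[2]]
    cv2.imwrite('pics/'+f,cv2.resize(im,None,fx=k,fy=k,interpolation=cv2.INTER_CUBIC))
def ray(p,uv):
    u=cv2.undistortPoints(np.array([[uv]],float),np.array(p['intrinsics']),np.array(p['D']))[0,0]
    d=p['W'][:3,:3]@np.array([u[0],-u[1],-1]); return p['W'][:3,3],d/np.linalg.norm(d)
def onz(p,uv,z):
    o,d=ray(p,uv); return o+d*(z-o[2])/d[2]
def proj(p,X):
    c=(np.linalg.inv(p['W'])@np.append(X,1))[:3]
    return cv2.projectPoints(np.array([[c[0],-c[1],-c[2]]]),np.zeros(3),np.zeros(3),np.array(p['intrinsics']),np.array(p['D']))[0].ravel()
def tri(obs):
    A=np.zeros((3,3));b=np.zeros(3)
    for p,uv in obs:
        o,d=ray(p,uv);M=np.eye(3)-np.outer(d,d);A+=M;b+=M@o
    return np.linalg.solve(A,b)
def rect(m):
    c=max(cv2.findContours(m.astype(np.uint8),cv2.RETR_EXTERNAL,cv2.CHAIN_APPROX_NONE)[0],key=cv2.contourArea)
    return cv2.minAreaRect(c)
E
cat > a.py <<'E'
from h import *
names=['rest','drip_tray','board','board_line','board_grip','pillar_short','pillar_long','stowed_short','stowed_long','cleaner','reel']
for c in ['top','scene']:
    p=cam(c); save(p,c+'0.png',k=1.5); print(c,p['W'][:3,3].round(3))
    for n in names:
        for r in masks_of(p,n)[:4]:
            (x,y),wh,a=rect(r['mask']); print(n,round(r['score'],2),[round(v) for v in r['bbox']],round(x),round(y),np.round(wh),round(a), onz(p,(x,y),0.014).round(3))
print(status.read_state())
E
python3 a.py
```

```text
pics
top [ 0.401 -0.032  1.036]
rest 0.61 [187, 133, 264, 196] 227 163 [51. 72.] 79 [0.502 0.032 0.014]
rest 0.5 [370, 209, 387, 228] 378 215 [18. 20.] 90 [ 0.36  -0.383  0.014]
board 0.79 [193, 134, 290, 188] 241 159 [42. 92.] 78 [ 0.513 -0.007  0.014]
board_line 0.93 [194, 135, 291, 187] 242 159 [40. 92.] 79 [ 0.512 -0.008  0.014]
board_grip 0.64 [193, 133, 292, 183] 242 159 [40. 93.] 78 [ 0.511 -0.008  0.014]
pillar_short 0.7 [195, 133, 290, 186] 242 159 [39. 92.] 79 [ 0.512 -0.008  0.014]
pillar_short 0.47 [124, 177, 139, 183] 135 180 [ 5. 14.] 90 [0.453 0.284 0.014]
pillar_long 0.57 [114, 129, 143, 143] 128 135 [25.  7.] 18 [0.577 0.307 0.014]
stowed_short 0.6 [236, 164, 252, 173] 245 167 [ 5. 16.] 79 [ 0.49  -0.017  0.014]
stowed_short 0.54 [187, 134, 266, 196] 227 162 [51. 73.] 78 [0.502 0.032 0.014]
stowed_short 0.27 [261, 121, 333, 180] 297 149 [49. 63.] 80 [ 0.54  -0.158  0.014]
stowed_long 0.66 [257, 138, 282, 153] 268 145 [ 7. 27.] 78 [ 0.551 -0.08   0.014]
stowed_long 0.62 [328, 206, 349, 228] 337 216 [ 6. 26.] 48 [ 0.357 -0.269  0.014]
stowed_long 0.45 [292, 202, 316, 2
[... 1623 characters left out ...]
[ 0.361 -0.387  0.014]
{'time': 1.2, 'q': array([-1.18892886e+00,  2.63902129e-01,  1.60401103e+00, -2.39629000e-06,
        1.27368194e+00, -3.69313412e-02]), 'joint_vel': array([-0.00077818, -0.00027869, -0.00023552,  0.00147601, -0.00094336,
       -0.00034472]), 'joint_torque': array([ 5.82815446e-04, -5.15074754e+01, -3.67715907e+01,  2.00347786e-04,
        5.67136813e-04, -4.92558101e-06]), 'tool_pos': array([ 0.27447429, -0.61667056,  0.23127232]), 'tcp_rot': array([-3.07296531e+00, -6.53051259e-01,  4.20517629e-06]), 'wrist_force': array([ 0.47652184, -0.28442822, -0.6999304 ]), 'torque': array([-0.00649063, -0.08620425, -0.00948679]), 'grip_force': 0.0, 'width': 1.0013393500289818}
```

View pics/top0.png

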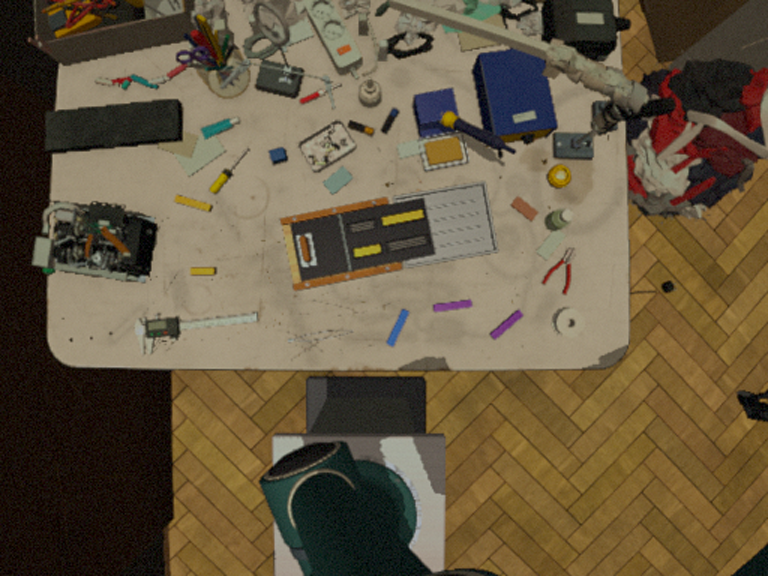

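View pics/scene0.png

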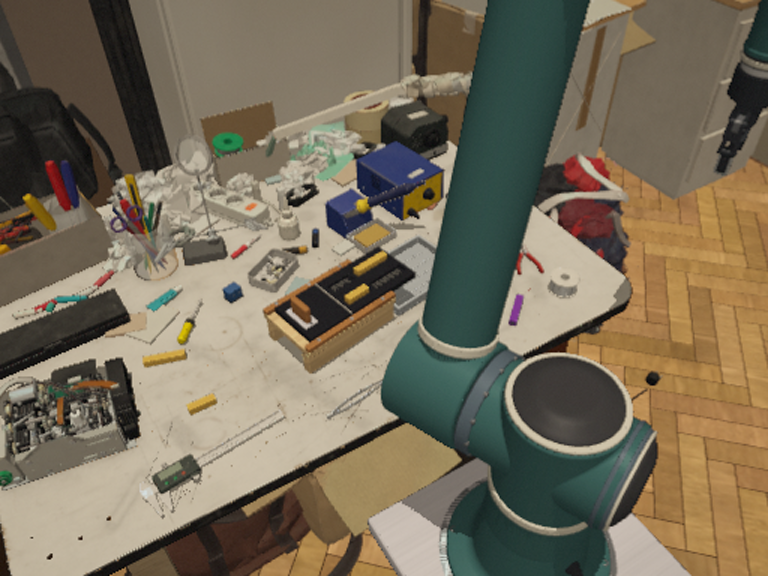

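Emit:
drive_tool([
  [0,0,0,0.025,-0.029,-0.0043,1],
  [0,0,0,0.025,-0.029,-0.0043,1],
  [0,0,0,0.025,-0.029,-0.0043,1],
  [0,0,0,0.025,-0.029,-0.0043,1],
  [0,0,0,0.025,-0.029,-0.0043,1],
  [0,0,0,0.025,-0.029,-0.0043,1],
  [0,0,0,0.025,-0.029,-0.0043,1],
  [0,0,0,0.025,-0.029,-0.0043,1],
])

```text
time: 1.87
tool_pos: [0.363, -0.3216, 0.2661]
tcp_rot: [3.073, 0.652, 0.001]
wrist_force: [0.2, -0.1, 0.5]
width: 0.993
grip_force: 0.0
```

Emit:
drive_tool([
  [0,0,0,0.025,-0.029,-0.0043,1],
  [0,0,0,0.025,-0.029,-0.0043,1],
  [0,0,0,0.025,-0.029,-0.0043,1],
  [0,0,0,0.025,-0.029,-0.0043,1],
  [0,0,0,0.025,-0.029,-0.0043,1],
  [0,0,0,0.025,-0.029,-0.0043,1],
  [0,0,0,0.025,-0.029,-0.0043,1],
  [0,0,0,0.025,-0.029,-0.0043,1],
])

```text
time: 2.53
tool_pos: [0.4514, -0.0282, 0.3008]
tcp_rot: [3.072, 0.653, 0.002]
wrist_force: [1.7, -0.3, -0.6]
width: 1.004
grip_force: 0.0
```

Emit:
drive_tool([
  [0,0,-7,0,0,0,1],
  [0,0,-7,0,0,0,1],
  [0,0,-7,0,0,0,1],
  [0,0,-7,0,0,0,1],
  [0,0,-7,0,0,0,1],
  [0,0,-7,0,0,0,1],
  [0,0,-7,0,0,0,1],
  [0,0,-7,0,0,0,1],
])

```text
time: 3.2
tool_pos: [0.4512, -0.03, 0.3002]
tcp_rot: [2.4, 2.027, 0.0]
wrist_force: [-0.7, -0.6, 0.2]
width: 0.999
grip_force: 0.0
```

```bash
cat > b.py <<'E'
from h import *
s=status.read_state(); p=cam('wrist'); save(p,'w1.png',k=1.5)
print(s['time'],s['tool_pos'],R.from_rotvec(s['tcp_rot']).as_matrix().round(4).tolist(),p['W'].round(3).tolist(),p['intrinsics'],p['D'])
for n in ['board','board_line','board_grip','stowed_short','stowed_long','pocket_short','pocket_long','rest']:
    for r in masks_of(p,n)[:3]:
        (x,y),wh,a=rect(r['mask']); print(n,round(r['score'],2),[round(v) for v in r['bbox']],round(x),round(y),np.round(wh),round(a,1), onz(p,(x,y),0.068).round(3))
E
python3 b.py
```

```text
3.2 [ 0.45119536 -0.03004428  0.30023434] [[0.1676, 0.9858, 0.0004], [0.9858, -0.1676, -0.0], [0.0, 0.0004, -1.0]] [[0.986, 0.161, 0.048, 0.463], [-0.168, 0.945, 0.28, 0.04], [-0.0, -0.284, 0.959, 0.442], [0.0, 0.0, 0.0, 1.0]] [[292.11755781   0.         254.92971165]
 [  0.         292.11755781 193.90447981]
 [  0.           0.           1.        ]] [-0.03409119  0.          0.          0.          0.        ]
board 0.95 [223, 30, 355, 235] 292 133 [187.  86.] 70.1 [0.504 0.003 0.068]
board_line 0.57 [222, 30, 357, 230] 292 133 [188.  86.] 70.6 [0.504 0.003 0.068]
board_grip 0.83 [225, 31, 356, 233] 291 133 [189.  86.] 71.6 [0.502 0.003 0.068]
stowed_short 0.85 [270, 134, 288, 167] 278 150 [36. 11.] 70.8 [ 0.484 -0.016  0.068]
stowed_long 0.96 [224, 228, 240, 268] 232 246 [43. 12.] 68.6 [ 0.4   -0.139  0.068]
stowed_long 0.76 [206, 285, 242, 312] 225 300 [41. 12.] 34.5 [ 0.371 -0.226  0.068]
stowed_long 0.63 [174, 181, 219, 203] 195 194 [44. 12.] 14.0 [ 0.365 -0.055  0.068]
pocket_short 0.58 [219, 33, 354, 234] 293 132 [187.  87.] 69.4 [0.505 0.003 0.068]
pocket_long 0.61 [224, 28, 356, 233] 291 133 [189.  86.] 71.1 [0.503 0.003 0.068]
rest 0.72 [208, 13, 352, 195] 282 105 [158. 109.] 70.5 [0.497 0.038 0.068]
```

View pics/w1.png

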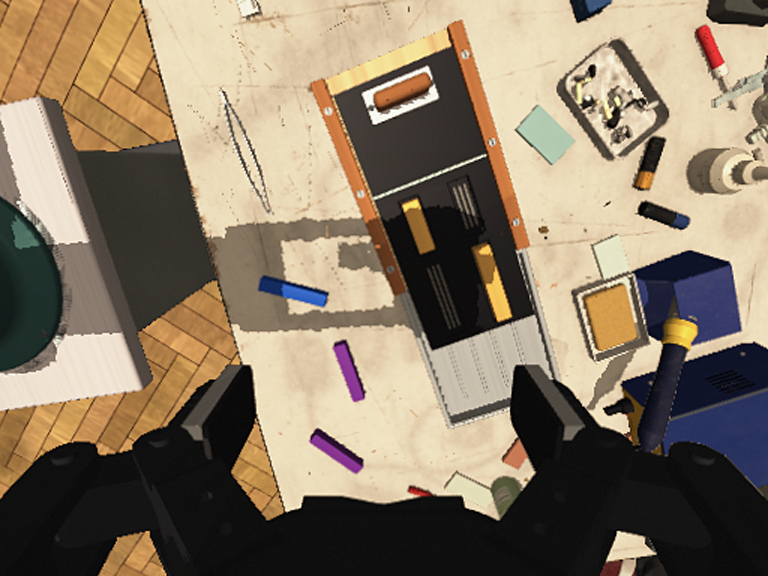

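Emit:
drive_tool([
  [0,0,0,0.034,0.007,0,1],
  [0,0,0,0.034,0.007,0,1],
  [0,0,0,0.034,0.007,0,1],
  [0,0,0,0.034,0.007,0,1],
  [0,0,0,0,0,0,1],
])

```text
time: 4.07
tool_pos: [0.5039, 0.1037, 0.2999]
tcp_rot: [-2.402, -2.022, -0.004]
wrist_force: [0.3, -0.6, 0.1]
width: 1.0
grip_force: 0.0
```

```bash
cat > c.py <<'E'
from h import *
s=status.read_state(); p=cam('wrist'); save(p,'w2.png',k=1.5)
print(s['time'],s['tool_pos'],p['W'].round(4).tolist())
import pickle; pickle.dump({k:p[k] for k in ['W','intrinsics','D','color']},open('p2.pkl','wb'))
for n in ['pillar_short','pillar_long','board','board_grip']:
    for r in masks_of(p,n)[:3]:
        (x,y),wh,a=rect(r['mask']); print(n,round(r['score'],2),[round(v) for v in r['bbox']],round(x),round(y),np.round(wh),round(a,1), onz(p,(x,y),0.014).round(4))
E
python3 c.py
```

```text
4.0667 [0.50394087 0.10370716 0.29991272] [[0.9853, 0.1639, 0.0483, 0.516], [-0.1708, 0.9457, 0.2766, 0.1738], [-0.0003, -0.2808, 0.9598, 0.4424], [0.0, 0.0, 0.0, 1.0]]
pillar_short 0.57 [184, 15, 206, 53] 194 32 [39. 12.] 76.8 [0.4525 0.2856 0.014 ]
pillar_long 0.88 [275, 1, 292, 27] 282 13 [11. 27.] 7.4 [0.5713 0.2875 0.014 ]
pillar_long 0.74 [204, 151, 328, 319] 265 237 [159.  77.] 69.5 [ 0.4981 -0.0228  0.014 ]
board 0.5 [200, 151, 327, 317] 265 237 [159.  77.] 68.8 [ 0.4987 -0.0236  0.014 ]
board_grip 0.64 [206, 150, 328, 320] 265 237 [159.  76.] 69.0 [ 0.4983 -0.0231  0.014 ]
```

View pics/w2.png

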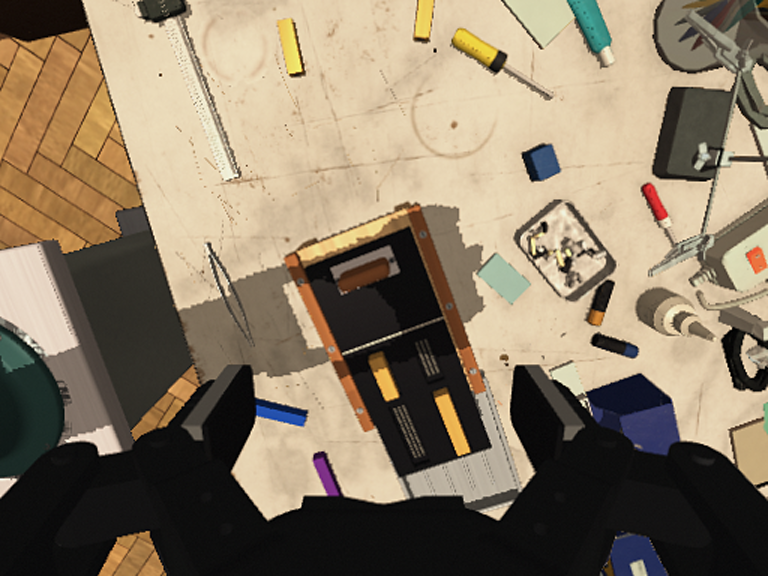

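```bash
cat > d.py <<'E'
from h import *
import pickle
from scipy.optimize import least_squares
p2=pickle.load(open('p2.pkl','rb')); p1=dict(p2)
p1['W']=np.array([[0.986,0.161,0.048,0.463],[-0.168,0.945,0.28,0.04],[0,-0.284,0.959,0.442],[0,0,0,1.]])
U,_,V=np.linalg.svd(p1['W'][:3,:3]); p1['W'][:3,:3]=U@V
B=[(-31,-50),(-31,50),(118,-50),(118,50)]
P={0:[(372,197),(488,155),(440,348),(533,316)],1:[(341,356),(444,318),(406,474),(491,446)]}
def f(v):
    r=[]
    c,s=np.cos(v[3]),np.sin(v[3])
    for i,p in enumerate([p1,p2]):
        for (x,y),uv in zip(B,P[i]):
            X=[v[0]+(c*x-s*y)/1e3,v[1]+(s*x+c*y)/1e3,v[2]]
            r+=list(proj(p,X)-np.array(uv)/1.5)
    return np.array(r)
r=least_squares(f,[.5,0,.07,-1.4]); print(r.x,np.degrees(r.x[3]));print(r.fun.reshape(2,4,2).round(1).tolist())
for k in range(4): print(B[k],tri([(p1,np.array(P[0][k])/1.5),(p2,np.array(P[1][k])/1.5)]).round(4))
E
python3 d.py
```

```text
[ 0.50620608 -0.00991742  0.06386872 -1.35662297] -77.72877079758179
[[[1.5, 2.3], [-1.3, -0.1], [-3.8, 1.4], [2.4, -2.3]], [[2.0, -1.2], [0.1, -1.1], [-2.9, 1.6], [1.9, -0.6]]]
(-31, -50) [0.4498 0.0137 0.0762]
(-31, 50) [0.5484 0.0309 0.0685]
(118, -50) [ 0.4876 -0.1349  0.0626]
(118, 50) [ 0.5784 -0.12    0.0575]
```

Emit:
drive_tool([
  [0,0,0,0.0245,-0.005,0.015,1],
  [0,0,0,0.0245,-0.005,0.015,1],
  [0,0,0,0.0245,-0.005,0.015,1],
  [0,0,0,0.0245,-0.005,0.015,1],
  [0,0,0,0,0,0,1],
])

```text
time: 4.73
tool_pos: [0.4976, 0.2002, 0.2367]
tcp_rot: [-2.404, -2.017, 0.006]
wrist_force: [-0.4, -0.2, 0.4]
width: 1.003
grip_force: 0.0
```

```bash
cat > e.py <<'E'
from h import *
import pickle
p2=pickle.load(open('p2.pkl','rb'))
s=status.read_state(); p=cam('wrist'); save(p,'w3.png',(130,0,400,200),2.9)
pickle.dump({k:p[k] for k in ['W','intrinsics','D','color']},open('p3.pkl','wb'))
print(s['time'],s['tool_pos'],R.from_rotvec(s['tcp_rot']).as_matrix().round(4).tolist())
for n in ['pillar_short','pillar_long']:
    for r in masks_of(p,n)[:3]:
        q=rect(r['mask']);(x,y),wh,a=q
        P=np.array([onz(p,c,.014) for c in cv2.boxPoints(q)]); e=[P[1]-P[0],P[2]-P[1]]; L=[np.linalg.norm(v) for v in e]; d=e[int(L[1]>L[0])]
        print(n,round(r['score'],2),round(x),round(y), P.mean(0).round(4),np.round(L,4),'axis',round(np.degrees(np.arctan2(d[1],d[0])),1))
        if n=='pillar_short': print(tri([(p,(x,y)),(p2,(194,32))]))
        if n=='pillar_long': print(tri([(p,(x,y)),(p2,(424/1.5,13))]))
E
python3 e.py
```

```text
4.7333 [0.49757443 0.20024867 0.23670316] [[0.1735, 0.9848, -0.0052], [0.9848, -0.1735, 0.0002], [-0.0007, -0.0051, -1.0]]
pillar_short 0.9 207 102 [0.4531 0.2865 0.014 ] [0.0154 0.0449] axis -89.3
[0.4517269  0.28722503 0.00544693]
pillar_long 0.67 307 64 [0.5765 0.3074 0.014 ] [0.0706 0.0152] axis 72.8
[ 0.5916859   0.31796242 -0.09574317]
```

View pics/w3.png

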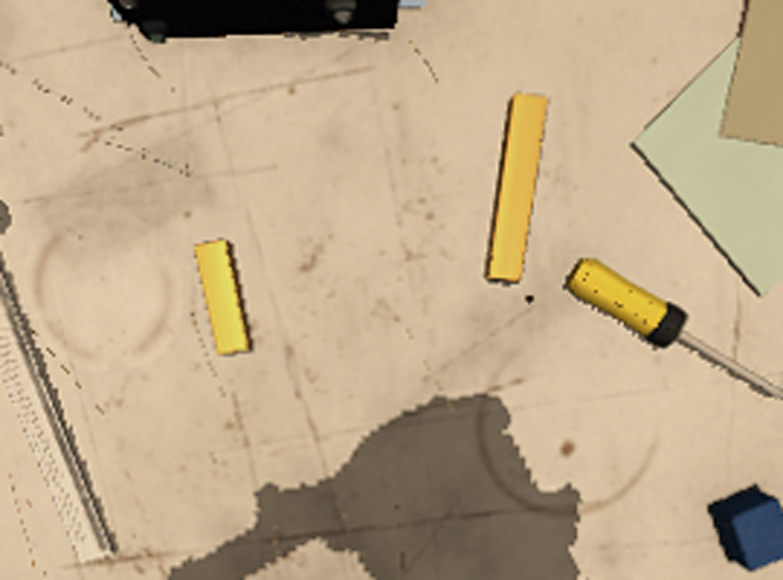

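Emit:
drive_tool([
  [0,0,-5.35,0,0,0,0.4],
  [0,0,-5.35,0,0,0,0.4],
  [0,0,0,0.0174,-0.0087,0.0334,0.4],
  [0,0,0,0.0174,-0.0087,0.0334,0.4],
  [0,0,0,0.0174,-0.0087,0.0334,0.4],
  [0,0,0,0.0174,-0.0087,0.0334,0.4],
  [0,0,0,0.0174,-0.0087,0.0334,0.4],
  [0,0,0,0,0,0,0.4],
])

```text
time: 5.55
tool_pos: [0.4502, 0.2835, 0.0674]
tcp_rot: [-2.206, -2.232, 0.016]
wrist_force: [-2.5, -0.8, -0.7]
width: 0.398
grip_force: 0.0
```

```bash
cat > g.py <<'E'
from h import *
import sys
s=status.read_state(); p=cam('wrist')
M=R.from_rotvec(s['tcp_rot']).as_matrix()
print(s['time'],s['tool_pos'].round(4),'psi',np.degrees(np.arctan2(M[1,0],M[0,0])).round(2),'z',M[:,2].round(4),'w',s['width'],'q6',s['q'][5])
for n,z in [a.split(':') for a in sys.argv[1:]]:
    for r in masks_of(p,n)[:3]:
        z=float(z);q=rect(r['mask']);(x,y),wh,a=q
        P=np.array([onz(p,c,z) for c in cv2.boxPoints(q)]); e=[P[1]-P[0],P[2]-P[1]]; L=[np.linalg.norm(v) for v in e]; d=e[int(L[1]>L[0])]
        print(n,round(r['score'],2),round(x),round(y), P.mean(0).round(4),np.round(L,4),'axis',round(np.degrees(np.arctan2(d[1],d[0])),1))
E
python3 g.py pillar_short:.014
```

```text
5.55 [0.4502 0.2835 0.0674] psi 90.69 z [-0.0095 -0.0046 -0.9999] w 0.3983663611072711 q6 0.5022406651599284
pillar_short 0.65 258 204 [0.4519 0.2892 0.014 ] [0.013  0.0469] axis -88.6
```

Emit:
drive_tool([
  [0,0,0,0.004,0.0023,0,0.4],
  [0,0,0,0,0,0,0.4],
  [0,0,0,0,0,0,0.4],
])

```text
time: 5.9
tool_pos: [0.4603, 0.2899, 0.0759]
tcp_rot: [2.208, 2.232, 0.008]
wrist_force: [0.1, -0.0, -0.4]
width: 0.4
grip_force: 0.0
```

```bash
python3 g.py pillar_short:.014
```

```text
5.9 [0.4603 0.2899 0.0759] psi 90.62 z [ 0.0047  0.0024 -1.    ] w 0.4004618734992776 q6 0.5056857262147387
pillar_short 0.85 244 208 [0.4518 0.2891 0.014 ] [0.0462 0.0136] axis 89.4
```

Emit:
drive_tool([
  [0,0,0,0,0,0,0.4],
  [0,0,0,0,0,0,0.4],
  [0,0,0,0,0,0,0.4],
])

```text
time: 6.25
tool_pos: [0.4575, 0.2893, 0.0733]
tcp_rot: [2.208, 2.235, 0.0]
wrist_force: [-0.6, -0.7, -0.4]
width: 0.397
grip_force: 0.0
```

```bash
python3 g.py pillar_short:.014
```

```text
6.25 [0.4575 0.2893 0.0733] psi 90.69 z [ 2.e-04  1.e-04 -1.e+00] w 0.39651980727994884 q6 0.5059576029450015
pillar_short 0.72 247 209 [0.4514 0.289  0.014 ] [0.0128 0.0465] axis -89.3
```

Emit:
drive_tool([
  [0,0,0,-0.0013,-0.0055,0.008,0.4],
  [0,0,0,0,0,0.014,0.4],
  [0,0,0,0,0,0.014,0.4],
  [0,0,0,0,0,0.014,0.4],
  [0,0,0,0,0,0.008,0.4],
  [0,0,0,0,0,0.004,0.4],
  [0,0,0,0,0,0.002,0.4],
  [0,0,0,0,0,0,0.4],
])

```text
time: 7.02
tool_pos: [0.4517, 0.288, 0.0087]
tcp_rot: [-2.208, -2.235, 0.001]
wrist_force: [-0.5, 0.5, 0.4]
width: 0.398
grip_force: 0.0
```

Emit:
drive_tool([
  [0,0,0,0,0,0,0.4],
  [0,0,0,0,0,0,0.4],
  [0,0,0,0,0,0,0.4],
  [0,0,0,0,0,0,0.4],
])

```text
time: 7.35
tool_pos: [0.4524, 0.2884, 0.0097]
tcp_rot: [2.208, 2.235, 0.002]
wrist_force: [-0.0, -0.2, -0.7]
width: 0.399
grip_force: 0.0
```

```bash
python3 g.py; python3 -c "
from h import *
p=cam('wrist');save(p,'w4.png',(130,130,390,330),3)"
```

```text
7.35 [0.4524 0.2884 0.0097] psi 90.69 z [ 1.e-03  6.e-04 -1.e+00] w 0.398813490286745 q6 0.5088537168544824
```

View pics/w4.png

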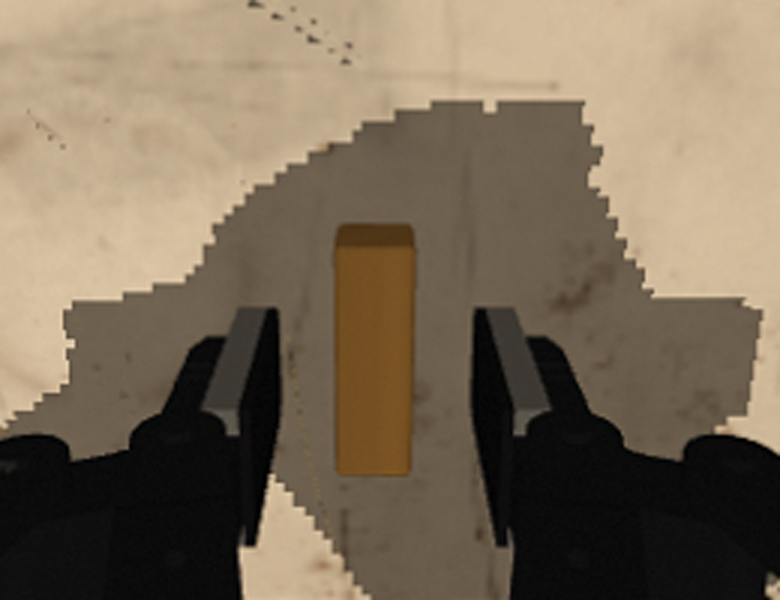

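Emit:
drive_tool([
  [0,0,0,0,0,0.0022,0.4],
  [0,0,0,0,0,0,0],
  [0,0,0,0,0,0,0],
  [0,0,0,0,0,0,0],
  [0,0,0,0,0,0,0],
  [0,0,0,0,0,0,0],
], force=50)

```text
time: 7.95
tool_pos: [0.452, 0.2881, 0.0069]
tcp_rot: [2.208, 2.235, 0.0]
wrist_force: [0.7, -0.0, -0.3]
width: 0.142
grip_force: 50.1
```

Emit:
drive_tool([
  [0,0,0,0,0,-0.01,0],
  [0,0,0,0,0,-0.02,0],
  [0,0,0,0,0,-0.03,0],
  [0,0,0,0,0,-0.03,0],
  [0,0,0,0,0,-0.03,0],
  [0,0,0,0,0,-0.02,0],
])

```text
time: 8.45
tool_pos: [0.453, 0.2887, 0.1507]
tcp_rot: [2.207, 2.234, 0.006]
wrist_force: [1.0, 0.7, -0.4]
width: 0.144
grip_force: 50.0
```

Emit:
drive_tool([
  [0,0,0,-0.03,0.0071,-0.0125,0],
  [0,0,0,-0.04,0.0071,-0.0125,0],
  [0,0,0,-0.04,0.0071,-0.0125,0],
  [0,0,0,-0.04,0.0071,-0.0125,0],
  [0,0,0,-0.04,0.0071,-0.0125,0],
  [0,0,0,-0.035,0.0071,-0.0125,0],
  [0,0,-5,-0.03,0.0071,-0.0125,0],
  [0,0,-5,-0.015,0.0071,-0.0125,0],
])

```text
time: 9.12
tool_pos: [0.5123, 0.0191, 0.2472]
tcp_rot: [2.002, 2.419, -0.001]
wrist_force: [0.2, -0.0, -1.1]
width: 0.14
grip_force: 50.0
```

Emit:
drive_tool([
  [0,0,0,0,0,0,0],
  [0,0,0,0,0,0,0],
  [0,0,0,0,0,0,0],
  [0,0,0,0,0,0,0],
  [0,0,0,0,0,0,0],
  [0,0,0,0,0,0,0],
  [0,0,0,0,0,0,0],
])

```text
time: 9.7
tool_pos: [0.5122, 0.0234, 0.2453]
tcp_rot: [-2.003, -2.419, 0.001]
wrist_force: [0.3, -0.1, -0.9]
width: 0.145
grip_force: 50.0
```

```bash
python3 g.py; python3 -c "
from h import *
import pickle
p=cam('wrist');save(p,'w5.png',(150,20,410,215),3)
pickle.dump({k:p[k] for k in ['W','intrinsics','D','color']},open('p5.pkl','wb'))"
```

```text
9.7 [0.5122 0.0234 0.2453] psi 100.75 z [-1.e-03  1.e-04 -1.e+00] w 0.14510929528371233 q6 -0.19071918100253432
```

View pics/w5.png

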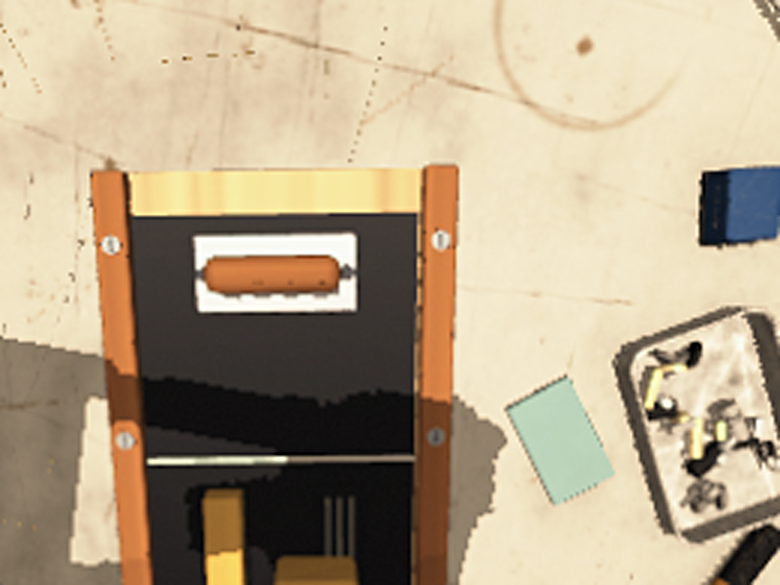

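```bash
cat > d2.py <<'E'
from h import *
import pickle
from scipy.optimize import least_squares
p=pickle.load(open('p5.pkl','rb'))
B=[(-111,-28,15),(-111,28,15),(-85,28,15),(-85,-28,15),(-31,-50,12),(-31,50,12),(-118,-50,12),(-118,50,12)]
P=np.array([(193.5,235),(356,233),(357,310.5),(197,312),(148,461),(414.5,458.5),(132,215),(417,213)])/3+[150,20]
def f(v,fz=None):
    c,s=np.cos(v[3]),np.sin(v[3]);r=[]
    for (x,y,z),uv in zip(B,P):
        r+=list(proj(p,[v[0]+(c*x-s*y)/1e3,v[1]+(s*x+c*y)/1e3,v[2]+z/1e3])-uv)
    return np.array(r)
r=least_squares(f,[.5,0,.056,-1.4],loss='soft_l1');print(r.x.round(4),np.degrees(r.x[3]));print(f(r.x).reshape(-1,2).round(2).tolist())
r2=least_squares(lambda v:f([v[0],v[1],.056,v[2]]),[.5,0,-1.4],loss='soft_l1')
x,y,a=r2.x;print(r2.x.round(4),np.degrees(a));print(f([x,y,.056,a]).reshape(-1,2).round(2).tolist())
c,s=np.cos(a),np.sin(a)
for n,X,Y in [('short',4,22),('long',74.5,-22),('ss',4,-22),('sl',74.5,22),('grip',-98,0),('line',-31,0)]: print(n,round(x+(c*X-s*Y)/1e3,4),round(y+(s*X+c*Y)/1e3,4))
E
python3 d2.py
```

```text
[ 0.5051 -0.0084  0.0551 -1.3722] -78.62034078672666
[[0.22, 0.19], [0.01, 0.17], [-0.36, -0.02], [0.21, 0.12], [-0.37, -0.17], [-0.09, -0.31], [-0.26, 0.27], [0.69, -0.3]]
[ 0.5051 -0.0084 -1.3723] -78.62882991352262
[[0.15, 0.13], [0.09, 0.12], [-0.28, 0.0], [0.14, 0.13], [-0.48, -0.04], [0.02, -0.16], [-0.39, 0.19], [0.83, -0.37]]
short 0.5275 -0.008
long 0.4982 -0.0857
ss 0.4843 -0.0166
sl 0.5414 -0.0771
grip 0.4858 0.0877
line 0.499 0.022
```

Emit:
drive_tool([
  [0,0,-0.6,-0.0113,0.0029,0.03,0],
  [0,0,0,-0.0113,0.003,0.033,0],
  [0,0,0,-0.0112,0.0029,0.033,0],
  [0,0,0,0,0,0.027,0],
  [0,0,0,0,0,0.017,0],
  [0,0,0,0,0,0.01,0],
  [0,0,0,0,0,0,0],
  [0,0,0,0,0,0,0],
])

```text
time: 10.47
tool_pos: [0.528, -0.0087, 0.096]
tcp_rot: [-1.992, -2.429, 0.0]
wrist_force: [1.7, 0.8, -0.1]
width: 0.138
grip_force: 50.0
```

Emit:
drive_tool([
  [0,0,0,0,0,0,0],
  [0,0,0,0,0,0,0],
  [0,0,0,0,0,0,0],
  [0,0,0,0,0,0,0],
  [0,0,0,0,0,0,0],
  [0,0,0,0,0,0,0],
])

```text
time: 10.97
tool_pos: [0.5281, -0.0088, 0.0964]
tcp_rot: [1.992, 2.429, 0.001]
wrist_force: [-0.3, -0.4, -0.5]
width: 0.143
grip_force: 50.0
```

```bash
python3 g.py; python3 -c "
from h import *
import pickle
p=cam('wrist');save(p,'w6.png',(120,60,390,260),2.9)
pickle.dump({k:p[k] for k in ['W','intrinsics','D','color']},open('p6.pkl','wb'))
x,y,a=.5051,-.0084,np.radians(-78.63);c,s=np.cos(a),np.sin(a)
for z in (.068,):
  for X in (4-24.5,4+24.5):
    for Y in (13.5,30.5): print(X,Y,((proj(p,[x+(c*X-s*Y)/1e3,y+(s*X+c*Y)/1e3,z])-[120,60])*2.9).round(0))
"
```

```text
10.9667 [ 0.5281 -0.0088  0.0964] psi 101.3 z [ 8.e-04 -1.e-04 -1.e+00] w 0.14258038350475005 q6 -0.2610956139355299
-20.5 13.5 [351. 369.]
-20.5 30.5 [432. 369.]
28.5 13.5 [354. 579.]
28.5 30.5 [429. 579.]
```

View pics/w6.png

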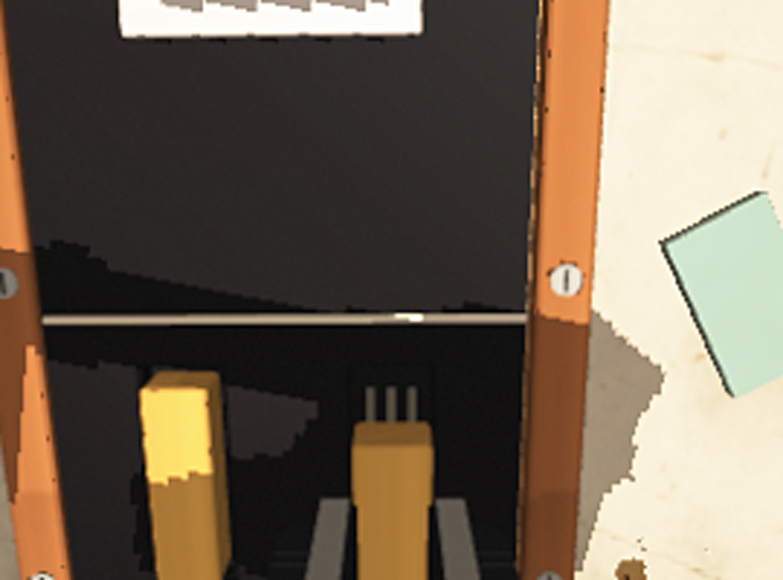

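Emit:
drive_tool([
  [0,0,0,0.0014,-0.0004,0.004,0],
  [0,0,0,0,0,0.006,0],
  [0,0,0,0,0,0.005,0],
  [0,0,0,0,0,0.004,0],
  [0,0,0,0,0,0.003,0],
  [0,0,0,0,0,0.002,0],
  [0,0,0,0,0,0.0015,0],
  [0,0,0,0,0,0,0],
])

```text
time: 11.73
tool_pos: [0.527, -0.0076, 0.07]
tcp_rot: [-1.992, -2.429, 0.001]
wrist_force: [0.4, -0.1, -0.8]
width: 0.145
grip_force: 50.0
```

Emit:
drive_tool([
  [0,0,0,0,0,0,0],
  [0,0,0,0,0,0,0],
  [0,0,0,0,0,0,0],
  [0,0,0,0,0,0,0],
])

```text
time: 12.07
tool_pos: [0.5274, -0.0076, 0.0707]
tcp_rot: [1.992, 2.429, 0.001]
wrist_force: [-0.1, -0.5, -0.3]
width: 0.143
grip_force: 50.0
```

Emit:
drive_tool([
  [0,0,0,0,0,0.001,0],
  [0,0,0,0,0,0,0],
  [0,0,0,0,0,0,0.3],
  [0,0,0,0,0,0,0.3],
  [0,0,0,0,0,0,0.3],
  [0,0,0,0,0,-0.015,0.3],
  [0,0,0,0,0,-0.03,0.3],
  [0,0,0,0,0,-0.03,0.3],
])

```text
time: 12.73
tool_pos: [0.5256, -0.0074, 0.1437]
tcp_rot: [-1.99, -2.427, 0.004]
wrist_force: [0.5, 0.1, -0.6]
width: 0.299
grip_force: 0.0
```

Emit:
drive_tool([
  [0,0,0,0.02,0.005,-0.03,0.4],
  [0,0,0,0.035,0.005,-0.02,0.4],
  [0,0,0,0.03,0.005,0,0.4],
  [0,0,0,0.015,0,0,0.4],
  [0,0,0,0,0,0,0.4],
  [0,0,0,0,0,0,0.4],
  [0,0,0,0,0,0,0.4],
  [0,0,0,0,0,0,0.4],
])

```text
time: 13.4
tool_pos: [0.5222, 0.0925, 0.1939]
tcp_rot: [-1.993, -2.428, 0.001]
wrist_force: [-1.0, 0.4, 0.1]
width: 0.397
grip_force: 0.0
```

```bash
python3 g.py stowed_short:.076 stowed_long:.076; python3 -c "
from h import *
import pickle
p=cam('wrist');save(p,'w7.png',(120,90,390,290),2.9)
pickle.dump({k:p[k] for k in ['W','intrinsics','D','color']},open('p7.pkl','wb'))"
```

```text
13.4 [0.5222 0.0925 0.1939] psi 101.25 z [-8.e-04 -5.e-04 -1.e+00] w 0.3974538577861356 q6 -0.06748457370695553
stowed_short 0.57 240 278 [ 0.5259 -0.0046  0.076 ] [0.0129 0.0503] axis -79.2
stowed_long 0.91 242 318 [ 0.5363 -0.0524  0.076 ] [0.0147 0.0376] axis -79.1
stowed_long 0.6 99 268 [ 0.3827 -0.0216  0.076 ] [0.0183 0.0557] axis -25.8
```

View pics/w7.png

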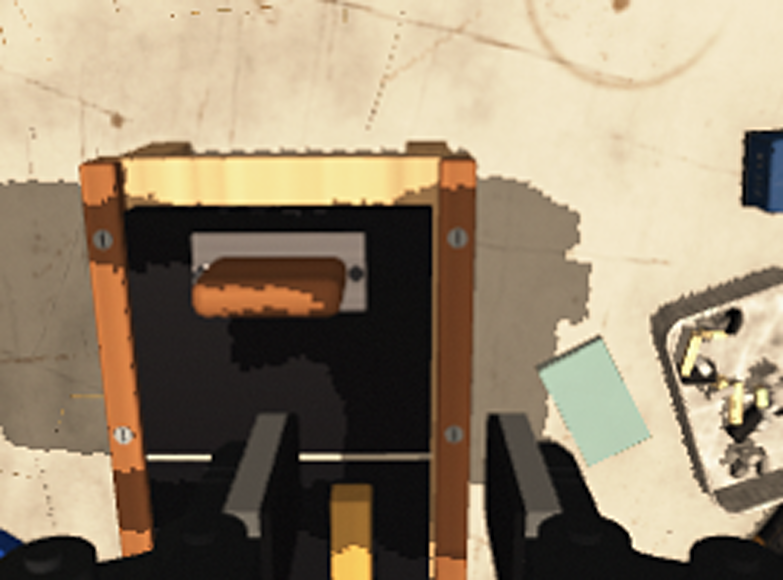

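```bash
python3 -c "
from h import *
import pickle
p=pickle.load(open('p7.pkl','rb'))
x,y,a=.5051,-.0084,np.radians(-78.63);c,s=np.cos(a),np.sin(a)
for z in (.076,.082):
  for Y in (15,29):
    X=-18.5; print(z,Y,((proj(p,[x+(c*X-s*Y)/1e3,y+(s*X+c*Y)/1e3,z])-[120,90])*2.9).round(0))
"
```

```text
0.076 15 [330. 501.]
0.076 29 [371. 500.]
0.082 15 [329. 510.]
0.082 29 [370. 509.]
```

Emit:
drive_tool([
  [0,0,0,0.02,0.0095,0.01,0.4],
  [0,0,3.5,0.034,0.016,0.017,0.4],
  [0,0,-3.5,0.034,0.016,0.017,0.4],
  [0,0,0,0.034,0.016,0.017,0.4],
  [0,0,0,0.034,0.016,0.017,0.4],
  [0,0,0,0.026,0.013,0.014,0.4],
  [0,0,0,0.018,0.0087,0.008,0.4],
  [0,0,4,0,0,0,0.4],
])

```text
time: 14.27
tool_pos: [0.5782, 0.3106, 0.0914]
tcp_rot: [-2.072, -2.359, 0.003]
wrist_force: [0.1, -0.5, -0.5]
width: 0.398
grip_force: 0.0
```

Emit:
drive_tool([
  [0,0,7,0,0,0,0.4],
  [0,0,7,0,0,0,0.4],
  [0,0,7,0,0,0,0.4],
  [0,0,3.45,0,0,0,0.4],
  [0,0,0,0,0,0,0.4],
  [0,0,0,0,0,0,0.4],
  [0,0,0,0,0,0,0.4],
  [0,0,0,0,0,0,0.4],
])

```text
time: 14.93
tool_pos: [0.5788, 0.3074, 0.0943]
tcp_rot: [-2.527, -1.866, 0.0]
wrist_force: [-0.5, -0.2, 0.1]
width: 0.398
grip_force: 0.0
```

```bash
python3 g.py pillar_long:.014
```

```text
14.9333 [0.5788 0.3074 0.0943] psi 72.89 z [-1.e-04 -0.e+00 -1.e+00] w 0.3976180072344713 q6 0.7487876233724112
pillar_long 0.87 253 197 [0.5779 0.3093 0.014 ] [0.0132 0.0704] axis -105.6
```

Emit:
drive_tool([
  [0,0,-0.6,0.0005,-0.002,0.01,0.4],
  [0,0,0,0,0,0.02,0.4],
  [0,0,0,0,0,0.02,0.4],
  [0,0,0,0,0,0.016,0.4],
  [0,0,0,0,0,0.01,0.4],
  [0,0,0,0,0,0.005,0.4],
  [0,0,0,0,0,0.003,0.4],
  [0,0,0,0,0,0.001,0.4],
])

```text
time: 15.7
tool_pos: [0.577, 0.3088, 0.0092]
tcp_rot: [-2.518, -1.879, 0.0]
wrist_force: [0.4, 0.4, -0.5]
width: 0.399
grip_force: 0.0
```

Emit:
drive_tool([
  [0,0,0,0,0,0,0.4],
  [0,0,0,0,0,0,0.4],
  [0,0,0,0,0,0,0.4],
  [0,0,0,0,0,0,0.4],
])

```text
time: 16.03
tool_pos: [0.5776, 0.309, 0.0104]
tcp_rot: [2.518, 1.878, 0.003]
wrist_force: [-0.3, -0.0, -0.6]
width: 0.401
grip_force: 0.0
```

```bash
python3 g.py pillar_long:.014; python3 -c "
from h import *
p=cam('wrist'); h=cv2.cvtColor(p['color'],cv2.COLOR_RGB2HSV); m=(h[...,1]>140)&(h[...,0]>10)&(h[...,0]<32)&(h[...,2]>60); m[:100]=0;m[:,:200]=0;m[:,330:]=0
q=rect(m);print(q); P=np.array([onz(p,c,.014) for c in cv2.boxPoints(q)]);print(P.round(4),P.mean(0))
g=p['color'].mean(2)[250];print([int(v) for v in g[170:350:3]])"
```

```text
16.0333 [0.5776 0.309  0.0104] psi 73.45 z [ 1.5e-03  7.0e-04 -1.0e+00] w 0.40102121205935964 q6 0.7421074348060529
pillar_long 0.74 256 244 [0.5783 0.3096 0.014 ] [0.0137 0.0717] axis -105.7
((256.0, 244.0), (124.0, 26.0), 90.0)
[[0.5821 0.3457 0.014 ]
 [0.5943 0.342  0.014 ]
 [0.5749 0.2732 0.014 ]
 [0.5609 0.2774 0.014 ]] [0.5780436  0.30957552 0.014     ]
[107, 98, 106, 105, 102, 101, 102, 61, 11, 11, 11, 65, 64, 64, 65, 8, 10, 6, 96, 108, 108, 106, 106, 106, 107, 79, 86, 86, 85, 86, 88, 89, 86, 73, 106, 107, 109, 108, 106, 44, 6, 7, 19, 64, 63, 64, 30, 10, 12, 11, 102, 106, 106, 105, 104, 105, 107, 106, 107, 109]
```

Emit:
drive_tool([
  [0,0,0,0,0,0.003,0.4],
  [0,0,0,0,0,0,0],
  [0,0,0,0,0,0,0],
  [0,0,0,0,0,0,0],
  [0,0,0,0,0,0,0],
  [0,0,0,0,0,0,0],
], force=60)

```text
time: 16.68
tool_pos: [0.5769, 0.3086, 0.0062]
tcp_rot: [-2.518, -1.878, 0.0]
wrist_force: [0.0, 0.2, -0.4]
width: 0.14
grip_force: 60.4
```

Emit:
drive_tool([
  [0,0,0,0,0,-0.01,0],
  [0,0,0,0,0,-0.02,0],
  [0,0,0,0,0,-0.03,0],
  [0,0,0,0,0,-0.03,0],
  [0,0,0,0,0,-0.03,0],
  [0,0,0,0,0,-0.02,0],
])

```text
time: 17.18
tool_pos: [0.5782, 0.3093, 0.1506]
tcp_rot: [2.517, 1.878, 0.007]
wrist_force: [2.1, 0.9, 0.2]
width: 0.14
grip_force: 60.3
```

Emit:
drive_tool([
  [0,0,0,-0.021,0.002,0,0],
  [0,0,0,-0.035,0.0032,0,0],
  [0,0,0,-0.035,0.0032,0,0],
  [0,0,0,-0.035,0.0032,0,0],
  [0,0,0,-0.035,0.0032,0,0],
  [0,0,0,-0.035,0.0032,0,0],
  [0,0,0,-0.035,0.0032,0,0],
  [0,0,0,-0.035,0.0032,0,0],
])

```text
time: 17.85
tool_pos: [0.5239, 0.0453, 0.1471]
tcp_rot: [2.517, 1.879, 0.001]
wrist_force: [0.6, -0.3, -0.4]
width: 0.138
grip_force: 60.3
```

Emit:
drive_tool([
  [0,0,0,-0.035,0.0032,0,0],
  [0,0,0,-0.035,0.0032,0,0],
  [0,0,0,-0.035,0.0032,0,0],
  [0,0,0,-0.03,0.0025,0,0],
  [0,0,-7,0,0,0,0],
  [0,0,-7,0,0,0,0],
  [0,0,-7,0,0,0,0],
  [0,0,-6.9,0,0,0,0],
])

```text
time: 18.52
tool_pos: [0.4975, -0.0866, 0.1471]
tcp_rot: [1.985, 2.435, 0.0]
wrist_force: [-0.7, -0.2, -1.3]
width: 0.139
grip_force: 60.3
```

Emit:
drive_tool([
  [0,0,0,0,0,0.015,0],
  [0,0,0,0,0,0.01,0],
  [0,0,0,0,0,0,0],
  [0,0,0,0,0,0,0],
  [0,0,0,0,0,0,0],
  [0,0,0,0,0,0,0],
  [0,0,0,0,0,0,0],
])

```text
time: 19.1
tool_pos: [0.4982, -0.0862, 0.1221]
tcp_rot: [1.99, 2.429, 0.001]
wrist_force: [0.6, 1.6, -0.6]
width: 0.14
grip_force: 60.3
```

```bash
python3 g.py; cat > k.py <<'E'
from h import *
p=cam('wrist');cv2.imwrite('raw.png',p['color'][:,:,::-1])
import pickle
pickle.dump({k:p[k] for k in ['W','intrinsics','D','color']},open('p8.pkl','wb'))
x,y,a=.5051,-.0084,np.radians(-78.63);c,s=np.cos(a),np.sin(a)
W=lambda X,Y,z:proj(p,[x+(c*X-s*Y)/1e3,y+(s*X+c*Y)/1e3,z])
g=p['color'].astype(int).sum(2)
print('line');
for Y in (-30,0,15,35):
    u,v=W(-31,Y,.068); r=int(round(v));col=g[r-5:r+6,int(round(u))];print(Y,u.round(1),v.round(1),'obs',(r-5+(np.arange(11)*np.clip(col-col.min()-60,0,None)).sum()/max(1,np.clip(col-col.min()-60,0,None).sum())).round(1),col.tolist())
for X in (-18.5,26.5):
  for Y in (15,29): print('short pillar top',X,Y,W(X,Y,.076).round(1),'unseated',W(X,Y,.082).round(1))
h=cv2.cvtColor(p['color'],cv2.COLOR_RGB2HSV); m=((h[...,1]>120)&(h[...,0]>14)&(h[...,0]<34)&(h[...,2]>50)).astype(np.uint8)
n,l,st,ce=cv2.connectedComponentsWithStats(m)
for i in range(1,n):
    if st[i,4]>150: print(st[i].tolist(),ce[i].round(1).tolist(),[np.round(v,1) for v in rect(l==i)])
E
python3 k.py
```

```text
19.1 [ 0.4982 -0.0862  0.1221] psi 101.34 z [ 1.1e-03 -2.0e-04 -1.0e+00] w 0.139719190213308 q6 -0.41854864273904097
line
-30 242.8 50.2 obs 49.8 [196, 196, 152, 441, 759, 765, 754, 155, 195, 202, 201]
0 291.4 50.3 obs 49.7 [165, 159, 111, 496, 765, 765, 759, 118, 160, 169, 169]
15 315.7 50.4 obs 49.8 [151, 144, 129, 308, 765, 763, 722, 102, 147, 153, 152]
35 347.9 50.7 obs 50.0 [122, 105, 259, 759, 762, 738, 225, 117, 130, 131, 132]
short pillar top -18.5 15 [317.3  70.4] unseated [319.4  69.2]
short pillar top -18.5 29 [340.5  70.6] unseated [343.4  69.3]
short pillar top 26.5 15 [313.4 145.4] unseated [315.3 146.6]
short pillar top 26.5 29 [335.1 145.5] unseated [337.6 146.7]
[244, 70, 24, 76, 1115] [254.5, 117.2] [array([255.5, 107.5]), array([75., 23.]), np.float64(90.0)]
[309, 72, 30, 75, 1918] [323.4, 108.9] [array([323.3, 108.9]), array([26.4, 75.4]), np.float64(3.5)]
[0, 127, 24, 240, 3853] [8.4, 255.8] [array([ 11.5, 246.5]), array([239.,  23.]), np.float64(90.0)]
[487, 152, 25, 22, 307] [500.8, 161.6] [array([500.4, 162. ]), array([17.8, 21.4]), np.float64(38.7)]
[304, 161, 30, 99, 2341] [317.7, 209.2] [array([318.2, 210.1]), array([25.1, 98.8]), np.float64(2.9)]
[241, 182, 29, 128, 3378] [254.9, 243.4] [array([255. , 245.5]), array([127.,  28.]), np.float64(90.0)]
[388, 257, 51, 58, 2301] [413.7, 282.1] [array([412.4, 283.2]), array([45.9, 58.9]), np.float64(9.5)]
[458, 311, 44, 42, 1057] [480.4, 329.7] [array([479.8, 330.2]), array([40.7, 31.8]), np.float64(30.0)]
```

```bash
python3 -c "
from h import *
import pickle
p=pickle.load(open('p8.pkl','rb'));t=np.array([.4982,-.0862]);a=np.radians(101.34);ex=np.array([np.cos(a),np.sin(a)]);ey=np.array([np.sin(a),-np.cos(a)])
for z in (.1297,.1157):
  for X in (-.035,.035):
    for Y in (-.007,.007): print(z,X,Y,proj(p,np.append(t+X*ex+Y*ey,z)).round(1))
h=cv2.cvtColor(p['color'],cv2.COLOR_RGB2HSV)
for r in list(range(176,194,2))+list(range(302,318,2)): print(r,p['color'][r,255].tolist())
"
```

```text
0.1297 -0.035 -0.007 [243.  310.9]
0.1297 -0.035 0.007 [268.6 310.9]
0.1297 0.035 -0.007 [241.3 187.7]
0.1297 0.035 0.007 [270.6 187.7]
0.1157 -0.035 -0.007 [243.9 295.2]
0.1157 -0.035 0.007 [267.5 295.2]
0.1157 0.035 -0.007 [242.5 180.6]
0.1157 0.035 0.007 [269.2 180.6]
176 [79, 71, 60]
178 [79, 71, 59]
180 [79, 71, 60]
182 [105, 78, 47]
184 [126, 88, 40]
186 [121, 84, 38]
188 [134, 94, 42]
190 [171, 121, 54]
192 [174, 123, 56]
302 [170, 120, 54]
304 [170, 119, 54]
306 [169, 119, 53]
308 [170, 119, 53]
310 [182, 155, 119]
312 [229, 220, 202]
314 [228, 219, 201]
316 [228, 219, 202]
```

Emit:
drive_tool([
  [0,0,0,0.001,0,0.008,0],
  [0,0,0,0,0,0.011,0],
  [0,0,0,0,0,0.011,0],
  [0,0,0,0,0,0.009,0],
  [0,0,0,0,0,0.006,0],
  [0,0,0,0,0,0.003,0],
  [0,0,0,0,0,0.002,0],
  [0,0,0,0,0,0.0015,0],
])

```text
time: 19.87
tool_pos: [0.4979, -0.0854, 0.0703]
tcp_rot: [1.991, 2.43, 0.0]
wrist_force: [-0.2, -0.2, -1.1]
width: 0.137
grip_force: 60.3
```

Emit:
drive_tool([
  [0,0,0,0,0,0,0],
  [0,0,0,0,0,0,0],
  [0,0,0,0,0,0,0],
  [0,0,0,0,0,0,0],
])

```text
time: 20.2
tool_pos: [0.4973, -0.0851, 0.0695]
tcp_rot: [-1.991, -2.43, 0.0]
wrist_force: [-0.5, 0.0, -0.8]
width: 0.14
grip_force: 60.3
```

Emit:
drive_tool([
  [0,0,0,0,0.0005,0.0007,0],
  [0,0,0,0,0,0,0],
  [0,0,0,0,0,0,0.3],
  [0,0,0,0,0,0,0.3],
  [0,0,0,0,0,0,0.3],
  [0,0,0,0,0,-0.015,0.3],
  [0,0,0,0,0,-0.03,0.3],
  [0,0,0,0,0,-0.03,0.3],
])

```text
time: 20.87
tool_pos: [0.4965, -0.0847, 0.1437]
tcp_rot: [-1.989, -2.428, 0.003]
wrist_force: [0.8, 0.5, 0.6]
width: 0.298
grip_force: 0.0
```

Emit:
drive_tool([
  [0,0,0,0,0,-0.03,0.3],
  [0,0,0,0.01,0,-0.035,0.3],
  [0,0,0,0.015,0,-0.035,0.3],
  [0,0,0,0.015,0,-0.02,0.3],
  [0,0,0,0,0,0,0.3],
  [0,0,0,0,0,0,0.3],
  [0,0,0,0,0,0,0.3],
  [0,0,0,0,0,0,0.3],
])

```text
time: 21.53
tool_pos: [0.4891, -0.046, 0.2623]
tcp_rot: [-1.99, -2.428, 0.003]
wrist_force: [0.4, 0.1, 0.4]
width: 0.302
grip_force: 0.0
```

```bash
python3 g.py; sed -e 's/p8.pkl/p9.pkl/' -e 's/raw.png/raw9.png/' k.py > k9.py; cat >> k9.py <<'E'
for X in (39.5,109.5):
  for Y in (-29,-15): print('long pillar top',X,Y,W(X,Y,.076).round(1),'unseated',W(X,Y,.082).round(1))
save(p,'w9.png',(150,20,410,215),3)
E
python3 k9.py
```

```text
21.5333 [ 0.4891 -0.046   0.2623] psi 101.33 z [-3.1e-03  2.0e-04 -1.0e+00] w 0.30193080472918715 q6 -0.3420618239384903
line
-30 249.7 114.3 obs 113.8 [193, 188, 185, 154, 622, 758, 408, 170, 186, 192, 188]
0 276.6 114.3 obs 113.8 [172, 175, 167, 139, 606, 758, 397, 148, 170, 173, 173]
15 290.1 114.3 obs 113.9 [168, 167, 156, 130, 581, 760, 444, 135, 165, 166, 166]
35 308.0 114.3 obs 113.7 [154, 153, 146, 190, 592, 756, 268, 137, 152, 156, 154]
short pillar top -18.5 15 [290.6 126.2] unseated [291.2 126.5]
short pillar top -18.5 29 [303.3 126.2] unseated [304.2 126.5]
short pillar top 26.5 15 [289.3 166.5] unseated [289.9 167.5]
short pillar top 26.5 29 [301.6 166.5] unseated [302.4 167.5]
[34, 0, 75, 29, 1213] [81.3, 10.2] [array([71., 14.]), array([28., 74.]), np.float64(90.0)]
[250, 126, 14, 41, 537] [256.8, 145.6] [array([256.5, 146. ]), array([40., 13.]), np.float64(90.0)]
[288, 126, 15, 41, 578] [295.0, 146.0] [array([295., 146.]), array([40., 14.]), np.float64(90.0)]
[0, 137, 101, 229, 16430] [48.0, 244.8] [array([ 46.1, 250.8]), array([ 97.8, 232.4]), np.float64(2.7)]
[251, 175, 12, 59, 703] [256.5, 203.8] [array([256.5, 204. ]), array([58., 11.]), np.float64(90.0)]
[286, 175, 16, 58, 773] [293.3, 203.1] [array([293.1, 203.4]), array([13.8, 57.2]), np.float64(2.4)]
[346, 236, 33, 41, 1141] [361.8, 255.2] [array([361.8, 256. ]), array([29.9, 40.6]), np.float64(5.2)]
[389, 270, 26, 26, 389] [402.2, 281.7] [array([402.1, 282.2]), array([22.5, 20.4]), np.float64(32.7)]
long pillar top 39.5 -29 [250.8 177.6] unseated [250.7 178.8]
long pillar top 39.5 -15 [262.9 177.6] unseated [263.1 178.8]
long pillar top 109.5 -29 [251.1 233.5] unseated [251.  235.5]
long pillar top 109.5 -15 [262.6 233.5] unseated [262.7 235.5]
```

View pics/w9.png

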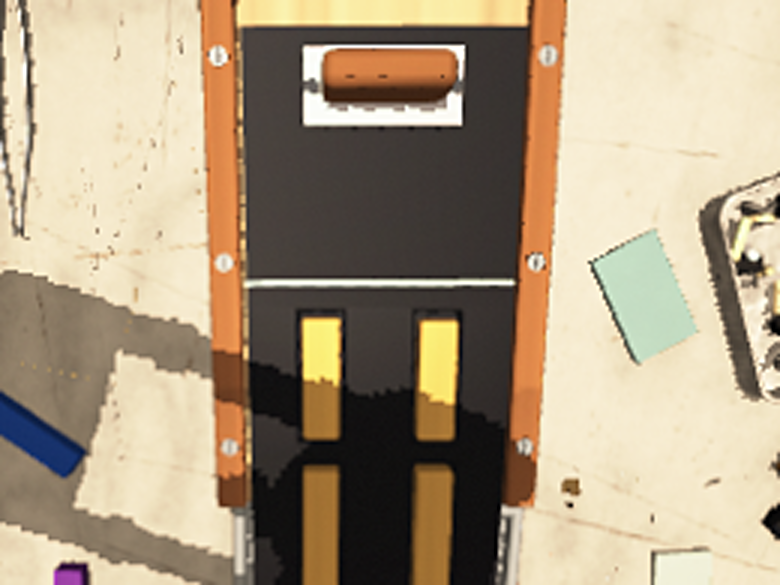

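```bash
cat > m.py <<'E'
from h import *
import pickle
p9=pickle.load(open('p9.pkl','rb'));p5=pickle.load(open('p5.pkl','rb'))
x,y,a=.5051,-.0084,np.radians(-78.63);ex=np.array([np.cos(a),np.sin(a)]);ey=np.array([-np.sin(a),np.cos(a)])
def b(p,uv,z): P=onz(p,uv,z)[:2]-[x,y]; return (P@ex*1e3).round(1),(P@ey*1e3).round(1)
for uv in [(219,507),(247,507),(502,506),(534,505)]: print('out',b(p9,np.array(uv)/3+[150,20],.066))
for uv in [(92,172),(128,171),(424,167),(458,165)]: print('tail',b(p5,np.array(uv)/3+[150,20],.066))
for uv in [(110,245),(125,440),(440,240),(435,436)]: print('screw5',b(p5,np.array(uv)/3+[150,20],.066))
for uv in [(218,57),(224,263),(230,447),(547,56),(537,262),(523,446)]: print('screw9',b(p9,np.array(uv)/3+[150,20],.066))
g=p9['color'].astype(int)
print([g[r,80*0+int(150+225/3)].tolist() for r in range(182,198)]); print([g[r,int(150+520/3)].tolist() for r in range(182,198)])
E
python3 m.py
```

```text
out (np.float64(55.9), np.float64(-62.7))
out (np.float64(55.9), np.float64(-51.5))
out (np.float64(55.5), np.float64(50.8))
out (np.float64(55.1), np.float64(63.6))
tail (np.float64(-132.7), np.float64(-62.9))
tail (np.float64(-132.8), np.float64(-50.4))
tail (np.float64(-132.8), np.float64(51.5))
tail (np.float64(-133.4), np.float64(63.2))
screw5 (np.float64(-108.4), np.float64(-58.4))
screw5 (np.float64(-38.6), np.float64(-57.9))
screw5 (np.float64(-108.7), np.float64(57.6))
screw5 (np.float64(-38.9), np.float64(57.7))
screw9 (np.float64(-108.2), np.float64(-58.1))
screw9 (np.float64(-38.2), np.float64(-57.9))
screw9 (np.float64(31.4), np.float64(-57.6))
screw9 (np.float64(-108.6), np.float64(57.5))
screw9 (np.float64(-38.6), np.float64(58.4))
screw9 (np.float64(31.0), np.float64(57.6))
[[111, 63, 34], [111, 64, 35], [112, 64, 36], [111, 64, 36], [112, 63, 35], [111, 61, 32], [99, 58, 33], [222, 197, 162], [247, 235, 200], [240, 225, 191], [236, 219, 185], [236, 220, 186], [237, 222, 187], [237, 222, 188], [237, 222, 187], [236, 221, 186]]
[[111, 63, 34], [110, 64, 34], [112, 65, 37], [110, 63, 34], [107, 61, 33], [173, 100, 52], [180, 109, 62], [196, 176, 155], [215, 206, 190], [214, 204, 187], [213, 203, 186], [209, 198, 181], [208, 197, 180], [211, 204, 193], [206, 196, 182], [197, 185, 165]]
```

Emit:
drive_tool([
  [0,0,6.9,0,0,0,0.5],
  [0,0,-6.9,0.03,0.005,0.025,0.5],
  [0,0,0,0.036,0.0065,0.03,0.5],
  [0,0,0,0.036,0.0064,0.03,0.5],
  [0,0,0,0.03,0.005,0.025,0.5],
  [0,0,7,0,0,0,0.5],
  [0,0,7,0,0,0,0.5],
  [0,0,7,0,0,0,0.5],
])

```text
time: 22.3
tool_pos: [0.489, 0.0796, 0.1589]
tcp_rot: [-2.404, -2.019, 0.006]
wrist_force: [-0.5, -0.7, -0.2]
width: 0.498
grip_force: 0.0
```

Emit:
drive_tool([
  [0,0,7,0,0,0,0.5],
  [0,0,7,0,0,0,0.5],
  [0,0,7,0,0,0,0.5],
  [0,0,7,0,0,0,0.5],
  [0,0,7,0,0,0,0.5],
  [0,0,7,0,0,0,0.5],
  [0,0,7,0,0,0,0.5],
  [0,0,7,0,0,0,0.5],
])

```text
time: 22.97
tool_pos: [0.4897, 0.0788, 0.16]
tcp_rot: [-3.073, -0.652, 0.004]
wrist_force: [0.4, 0.1, -0.1]
width: 0.501
grip_force: 0.0
```

Emit:
drive_tool([
  [0,0,7,0,0,0,0.5],
  [0,0,6,0,0,0,0.5],
  [0,0,0,0,0,0,0.5],
  [0,0,0,0,0,0,0.5],
  [0,0,0,0,0,0,0.5],
  [0,0,0,0,0,0,0.5],
  [0,0,0,0,0,0,0.5],
])

```text
time: 23.55
tool_pos: [0.4904, 0.0792, 0.1612]
tcp_rot: [3.126, 0.312, -0.001]
wrist_force: [-1.2, -1.0, 0.0]
width: 0.498
grip_force: 0.0
```

```bash
python3 g.py
```

```text
23.55 [0.4904 0.0792 0.1612] psi 11.4 z [-3.e-04 -0.e+00 -1.e+00] w 0.4981120272676483 q6 1.4817848226205694
```

Emit:
drive_tool([
  [0,0,0,-0.0014,-0.0048,0.008,0.5],
  [0,0,0,-0.0014,-0.0048,0.016,0.5],
  [0,0,0,0,0,0.018,0.5],
  [0,0,0,0,0,0.016,0.5],
  [0,0,0,0,0,0.012,0.5],
  [0,0,0,0,0,0.008,0.5],
  [0,0,0,0,0,0.003,0.5],
  [0,0,0,0,0,0.001,0.5],
])

```text
time: 24.27
tool_pos: [0.4854, 0.0882, 0.0787]
tcp_rot: [3.126, 0.311, -0.002]
wrist_force: [0.7, -0.0, -0.7]
width: 0.499
grip_force: 0.0
```

Emit:
drive_tool([
  [0,0,0,0,0,0,0.5],
  [0,0,0,0,0,0,0.5],
  [0,0,0,0,0,0,0.5],
  [0,0,0,0,0,0,0.5],
  [0,0,0,0,0,0,0.5],
])

```text
time: 24.68
tool_pos: [0.4863, 0.0882, 0.08]
tcp_rot: [-3.126, -0.31, -0.002]
wrist_force: [0.0, -0.4, 0.7]
width: 0.502
grip_force: 0.0
```

```bash
python3 g.py board_grip:.068; cat > n.py <<'E'
from h import *
p=cam('wrist');s=status.read_state();print(s['wrist_force'].round(1),s['tool_pos'].round(4))
a=np.radians(-78.63);ex=np.array([np.cos(a),np.sin(a)]);ey=np.array([-np.sin(a),np.cos(a)]);t=np.array([.5051,-.0084])
g=p['color'].astype(int)
# scan along board x at lateral Y: line on board (z .068) and fence end (z .066)
for Y,z in [(36,.068),(40,.068),(44,.068),(47,.068),(55,.066),(58,.066),(61,.066)]:
    o=[];S=np.arange(-60,80,.5)
    for X in S:
        u,v=proj(p,np.append(t+X/1e3*ex+Y/1e3*ey,z)); i,j=int(round(v)),int(round(u)); o.append(g[i,j].tolist() if 0<=i<384 and 0<=j<512 else [-1]*3)
    o=np.array(o); b=o.sum(1)
    if z==.068:
        k=np.where((b>380))[0]; print(Y,'line X',S[k].min() if len(k) else None,S[k].max() if len(k) else None,len(k),'inview',(b>=0).sum())
    else:
        ok=(b>=0); d=np.abs(o[4:]-o[:-4]).sum(1)*(ok[4:]&ok[:-4]); k=np.argsort(-d)[:6]; print(Y,'fence jumps',S[k+2],d[k],'view',S[ok].min() if ok.any() else None,S[ok].max() if ok.any() else None)
E
python3 n.py
```

```text
24.6833 [0.4863 0.0882 0.08  ] psi 11.34 z [ 1.2e-03  2.0e-04 -1.0e+00] w 0.5018442547221763 q6 1.5018504113248095
board_grip 0.92 364 230 [0.4985 0.0237 0.068 ] [0.1591 0.109 ] axis -78.4
[0.  0.6 0.9] [0.4859 0.0882 0.0796]
36 line X -32.0 -31.0 3 inview 210
40 line X -32.0 -31.0 3 inview 208
44 line X -32.0 -31.5 2 inview 206
47 line X -31.5 -31.0 2 inview 204
55 fence jumps [ 29.5  30.  -27.  -27.5 -28.   -9. ] [428 394 247 240 233 230] view -60.0 41.5
58 fence jumps [-42.5 -42.  -45.5 -40.5 -44.5 -25. ] [428 278 252 244 240 240] view -60.0 41.0
61 fence jumps [ 29.5  30.   30.5  32.5  33.  -41. ] [251 233 229 228 221 215] view -60.0 40.0
```

Emit:
drive_tool([
  [0,0,0,0,0,0.002,0.5],
  [0,0,0,0,0,0,0.3],
  [0,0,0,0,0,0,0.2],
  [0,0,0,0,0,0,0],
  [0,0,0,0,0,0,0],
  [0,0,0,0,0,0,0],
  [0,0,0,0,0,0,0],
  [0,0,0,0,0,0,0],
], force=80)

```text
time: 25.5
tool_pos: [0.4858, 0.0883, 0.0774]
tcp_rot: [-3.126, -0.311, -0.0]
wrist_force: [0.5, 0.8, 1.3]
width: 0.123
grip_force: 78.5
```

```bash
python3 n.py
```

```text
[-1.1  1.9 -0. ] [0.4858 0.0883 0.0774]
36 line X -31.5 -31.0 2 inview 206
40 line X -31.5 -31.0 2 inview 204
44 line X -31.5 -31.0 2 inview 202
47 line X -31.5 -30.5 3 inview 200
55 fence jumps [ 29.5  30.   29.   -9.  -27.  -27.5] [434 366 295 242 236 232] view -60.0 39.5
58 fence jumps [-58.  -24.5 -25.  -58.5  26.5 -59. ] [244 244 243 236 236 232] view -60.0 38.5
61 fence jumps [ 29.   29.5 -41.  -40.5  30.   30.5] [250 237 220 206 205 203] view -60.0 38.0
```

Emit:
drive_tool([
  [0,0,0,0,0.0005,0.0005,0],
  [0,0,0,0,0.001,0.0005,0],
  [0,0,0,0,0.002,0,0],
  [0,0,0,0,0.003,0,0],
  [0,0,0,0,0.003,0,0],
  [0,0,0,0,0.003,0,0],
  [0,0,0,0,0.003,0,0],
  [0,0,0,0,0.003,0,0],
])

```text
time: 26.22
tool_pos: [0.4902, 0.0713, 0.0774]
tcp_rot: [-3.124, -0.309, -0.003]
wrist_force: [-1.5, 5.8, 5.4]
width: 0.124
grip_force: 79.0
```

```bash
python3 n.py
```

```text
[-1.3  4.4  5.2] [0.4903 0.0708 0.0774]
36 line X -14.0 -13.0 3 inview 241
40 line X -13.5 -13.0 2 inview 239
44 line X -13.5 -13.0 2 inview 237
47 line X -14.0 -13.0 3 inview 235
55 fence jumps [29.5 30.  33.  -7.5 29.  -9. ] [323 304 267 248 231 226] view -60.0 57.0
58 fence jumps [-43.   33.   -2.   -1.5  35.   29.5] [390 376 269 257 244 244] view -60.0 56.0
61 fence jumps [ 32.   34.   32.5  54.5 -37.  -58.5] [251 216 210 209 209 185] view -60.0 55.5
```

Emit:
drive_tool([
  [0,0,0,0,0.003,0.0003,0],
  [0,0,0,0,0.004,0,0],
  [0,0,0,0,0.004,0,0],
  [0,0,0,0,0.004,0,0],
  [0,0,0,0,0.004,0,0],
  [0,0,0,0,0.004,0,0],
  [0,0,0,0,0.003,0,0],
  [0,0,0,0,0.003,0,0],
])

```text
time: 26.93
tool_pos: [0.4962, 0.0429, 0.0774]
tcp_rot: [-3.124, -0.309, -0.003]
wrist_force: [-2.0, 7.0, 7.5]
width: 0.124
grip_force: 79.3
```

Emit:
drive_tool([
  [0,0,0,0,0.004,0.0003,0],
  [0,0,0,0,0.004,0,0],
  [0,0,0,0,0.004,0,0],
  [0,0,0,0,0.003,0,0],
  [0,0,0,0,0.002,0,0],
  [0,0,0,0,0.001,0,0],
  [0,0,0,0,0,0,0],
  [0,0,0,0,0,0,0],
])

```text
time: 27.6
tool_pos: [0.5, 0.0252, 0.0774]
tcp_rot: [-3.124, -0.309, -0.004]
wrist_force: [-0.9, 6.2, 7.3]
width: 0.12
grip_force: 79.5
```

```bash
python3 n.py
```

```text
[-1.5  5.5  8.9] [0.5    0.0252 0.0774]
36 line X -60.0 34.0 15 inview 280
40 line X 33.5 34.0 2 inview 280
44 line X -54.0 34.0 3 inview 280
47 line X -60.0 34.5 18 inview 280
55 fence jumps [30.  30.5 29.5 28.  32.5 23.5] [462 292 272 248 229 183] view -60.0 79.5
58 fence jumps [29.5 33.  33.5 27.5 35.  29. ] [286 273 217 201 191 188] view -60.0 79.5
61 fence jumps [55.5 34.  33.5 55.  -7.  -7.5] [258 244 218 200 176 174] view -60.0 79.5
```

Emit:
drive_tool([
  [0,0,0,0,0.003,0.0002,0],
  [0,0,0,0,0.004,0,0],
  [0,0,0,0,0.003,0,0],
  [0,0,0,0,0.002,0,0],
  [0,0,0,0,0.001,0,0],
  [0,0,0,0,0,0,0],
  [0,0,0,0,0,0,0],
  [0,0,0,0,0,0,0],
])

```text
time: 28.32
tool_pos: [0.5028, 0.0126, 0.0774]
tcp_rot: [-3.124, -0.309, -0.005]
wrist_force: [-1.2, 8.1, 10.1]
width: 0.123
grip_force: 79.7
```

```bash
cat > o.py <<'E'
from h import *
p=cam('wrist');s=status.read_state();print(s['time'],s['wrist_force'].round(1),s['tool_pos'].round(4))
a=np.radians(-78.63);ex=np.array([np.cos(a),np.sin(a)]);ey=np.array([-np.sin(a),np.cos(a)]);t=np.array([.5051,-.0084])
g=cv2.GaussianBlur(p['color'],(3,3),0).astype(float)
def prof(Y,z,S):
    uv=np.array([proj(p,np.append(t+X/1e3*ex+Y/1e3*ey,z)) for X in S],np.float32)
    return cv2.remap(p['color'],uv[None,:,0],uv[None,:,1],cv2.INTER_LINEAR)[0].astype(int)
S=np.arange(30,66,.5)
for Y in (30,34,38,42,46):
    b=prof(Y,.068,S).sum(1); w=np.clip(b-b.min()-.5*(b.max()-b.min()),0,None); print('line',Y,(S@w/w.sum()).round(2),b.max())
S=np.arange(52,60,.5)
for Y in (53.5,55,57,59,61,63): print('fence',Y,dict(zip(S.tolist(),[tuple(map(int,v)) for v in prof(Y,.066,S)])) if Y in(55,61) else prof(Y,.066,S).sum(1).tolist())
print('top edge z.056 gap',[prof(51,.056,S).sum(1).tolist()])
cv2.imwrite('rawo.png',p['color'][:,:,::-1])
E
python3 o.py
```

```text
28.3667 [-1.1  6.9  9.4] [0.5027 0.0126 0.0774]
line 30 46.51 490
line 34 46.5 483
line 38 46.49 484
line 42 46.51 485
line 46 46.53 488
fence 53.5 [411, 411, 411, 413, 416, 391, 355, 350, 359, 361, 360, 358, 362, 360, 358, 358]
fence 55 {52.0: (219, 133, 73), 52.5: (218, 133, 72), 53.0: (218, 133, 72), 53.5: (219, 134, 73), 54.0: (220, 134, 74), 54.5: (210, 124, 66), 55.0: (174, 108, 63), 55.5: (136, 117, 100), 56.0: (128, 122, 111), 56.5: (128, 122, 110), 57.0: (128, 121, 109), 57.5: (128, 121, 109), 58.0: (129, 122, 110), 58.5: (130, 122, 111), 59.0: (131, 124, 110), 59.5: (130, 124, 110)}
fence 57 [429, 429, 428, 430, 433, 412, 362, 345, 359, 357, 357, 357, 357, 356, 356, 357]
fence 59 [431, 431, 430, 432, 435, 409, 350, 353, 358, 355, 354, 353, 350, 348, 348, 348]
fence 61 {52.0: (227, 140, 76), 52.5: (227, 140, 77), 53.0: (227, 140, 77), 53.5: (228, 140, 77), 54.0: (229, 141, 76), 54.5: (218, 131, 70), 55.0: (204, 139, 94), 55.5: (220, 203, 180), 56.0: (230, 222, 204), 56.5: (227, 218, 199), 57.0: (227, 217, 198), 57.5: (226, 216, 198), 58.0: (226, 216, 197), 58.5: (225, 215, 197), 59.0: (225, 215, 197), 59.5: (225, 215, 196)}
fence 63 [417, 412, 413, 411, 413, 385, 480, 623, 656, 652, 649, 647, 647, 647, 647, 645]
top edge z.056 gap [[168, 245, 297, 311, 297, 301, 301, 302, 304, 307, 308, 306, 308, 304, 204, 128]]
```

```bash
cat > r.py <<'E'
from h import *
import pickle
a=np.radians(-78.63);ex=np.array([np.cos(a),np.sin(a)]);ey=np.array([-np.sin(a),np.cos(a)]);t=np.array([.5051,-.0084])
p9=pickle.load(open('p9.pkl','rb'))
po=cam('wrist')
def prof(p,Y,z,S):
    uv=np.array([proj(p,np.append(t+X/1e3*ex+Y/1e3*ey,z)) for X in S],np.float32)
    return cv2.remap(p['color'],uv[None,:,0],uv[None,:,1],cv2.INTER_LINEAR)[0].astype(int)
S=np.arange(44,64,1.)
for Y in (-52,-51.2,-50.5): print('p9',Y,[tuple(map(int,v)) for v in prof(p9,Y,.056,S)])
for Y in (49.5,50,50.5,51): print('now',Y,[tuple(map(int,v)) for v in prof(po,Y,.056,S)])
# fence ends both images
S=np.arange(50,62,.25)
for nm,p,Ys in (('p9',p9,(-61,-58,-55,55,58,61)),('now',po,(55,58,61))):
    for Y in Ys:
        b=prof(p,Y,.066,S); d=(b[:,0]-b[:,2]); h=(d[:8].mean()+d[-8:].mean())/2; k=np.where(d>h)[0].max(); print(nm,Y,S[k])
p5=pickle.load(open('p5.pkl','rb'));S=np.arange(-140,-125,.25)
for Y in (-61,-58,-55,55,58,61):
    b=prof(p5,Y,.066,S);d=(b[:,0]-b[:,2]); h=(d[:8].mean()+d[-8:].mean())/2; print('tail5',Y,S[np.where(d>h)[0].min()])
for Y in (-45,-30,0,30,45):
    b=prof(p5,Y,.056,S);d=b.sum(1); print('resttail5',Y,[int(v) for v in d[::4]],b[::8].tolist())
E
python3 r.py
```

```text
p9 -52 [(141, 103, 64), (138, 101, 63), (129, 92, 58), (120, 84, 52), (120, 84, 53), (121, 85, 53), (120, 86, 53), (121, 86, 54), (121, 86, 54), (121, 86, 54), (117, 84, 53), (111, 81, 55), (104, 86, 70), (100, 89, 78), (93, 86, 77), (91, 85, 76), (105, 100, 90), (106, 101, 91), (101, 95, 85), (101, 95, 85)]
p9 -51.2 [(123, 90, 56), (121, 89, 55), (111, 81, 52), (98, 71, 45), (101, 73, 47), (102, 75, 48), (104, 76, 49), (101, 74, 47), (99, 73, 48), (99, 73, 48), (93, 70, 46), (87, 66, 48), (77, 67, 57), (74, 69, 62), (67, 64, 58), (70, 67, 60), (94, 89, 80), (92, 87, 79), (82, 77, 70), (80, 75, 68)]
p9 -50.5 [(61, 46, 32), (57, 44, 30), (53, 40, 29), (46, 35, 26), (52, 40, 28), (55, 42, 30), (56, 43, 30), (56, 43, 30), (54, 41, 30), (54, 42, 30), (50, 40, 29), (47, 37, 29), (41, 37, 33), (40, 37, 34), (34, 32, 30), (40, 37, 34), (70, 66, 59), (65, 62, 56), (53, 51, 46), (52, 49, 45)]
now 49.5 [(13, 13, 14), (14, 12, 14), (13, 13, 14), (12, 11, 12), (14, 14, 14), (25, 23, 22), (50, 44, 39), (90, 80, 66), (79, 70, 59), (16, 16, 16), (13, 13, 14), (13, 13, 15), (14, 13, 14), (12, 12, 13
[... 1601 characters left out ...]
 145], [247, 216, 145]]
resttail5 0 [645, 646, 652, 657, 660, 663, 536, 647, 644, 642, 642, 642, 645, 644, 643] [[237, 221, 187], [238, 225, 189], [240, 227, 193], [216, 181, 139], [248, 234, 162], [248, 233, 161], [248, 234, 163], [248, 233, 162]]
resttail5 30 [654, 652, 653, 656, 660, 663, 636, 633, 639, 637, 638, 638, 638, 638, 638] [[238, 225, 191], [239, 225, 189], [240, 227, 193], [243, 222, 171], [248, 232, 159], [248, 231, 159], [248, 231, 159], [248, 231, 159]]
resttail5 45 [669, 669, 668, 668, 668, 672, 651, 624, 620, 619, 618, 619, 621, 620, 619] [[242, 229, 198], [242, 229, 197], [241, 229, 198], [244, 228, 179], [248, 223, 149], [247, 223, 148], [248, 224, 149], [247, 223, 149]]
```

Emit:
drive_tool([
  [0,0,0,0,0.0012,0.0003,0],
  [0,0,0,0,0.002,0,0],
  [0,0,0,0,0.002,0,0],
  [0,0,0,0,0.002,0,0],
  [0,0,0,0,0.0013,0,0],
  [0,0,0,0,0.0007,0,0],
  [0,0,0,0,0,0,0],
  [0,0,0,0,0,0,0],
])

```text
time: 29.08
tool_pos: [0.5047, 0.0039, 0.0775]
tcp_rot: [-3.124, -0.308, -0.005]
wrist_force: [-0.9, 8.6, 11.3]
width: 0.122
grip_force: 79.9
```

```bash
python3 o.py; python3 r.py | grep now; python3 - <<'E'
from h import *
s=status.read_state();M=R.from_rotvec(s['tcp_rot']).as_matrix();print('tilt deg',np.degrees(M[:2,2]).round(2),s['torque'].round(2))
E
```

```text
29.1333 [-2.1  7.6 11.5] [0.5047 0.0039 0.0775]
line 30 55.46 485
line 34 55.46 486
line 38 55.47 486
line 42 55.47 488
line 46 55.48 484
fence 53.5 [411, 412, 410, 412, 412, 392, 357, 344, 349, 352, 353, 355, 353, 353, 352, 353]
fence 55 {52.0: (220, 134, 74), 52.5: (221, 134, 74), 53.0: (221, 135, 74), 53.5: (221, 135, 74), 54.0: (222, 135, 74), 54.5: (213, 128, 69), 55.0: (185, 112, 65), 55.5: (144, 113, 92), 56.0: (129, 121, 109), 56.5: (129, 123, 112), 57.0: (130, 122, 110), 57.5: (130, 122, 110), 58.0: (130, 123, 111), 58.5: (130, 122, 110), 59.0: (130, 122, 110), 59.5: (130, 122, 111)}
fence 57 [431, 431, 432, 435, 434, 414, 381, 361, 359, 361, 362, 360, 362, 360, 359, 361]
fence 59 [438, 437, 436, 437, 450, 357, 302, 377, 422, 395, 361, 353, 357, 357, 357, 355]
fence 61 {52.0: (227, 141, 77), 52.5: (227, 140, 77), 53.0: (228, 140, 78), 53.5: (228, 141, 78), 54.0: (228, 140, 77), 54.5: (218, 131, 70), 55.0: (208, 141, 93), 55.5: (217, 197, 174), 56.0: (228, 220, 201), 56.5: (228, 219, 200), 57.0: (226, 216, 197), 57.5: (228, 218, 199), 58.0: (229, 219, 201), 58.5: (229, 219, 2
[... 779 characters left out ...]
 (74, 68, 58), (14, 12, 12), (15, 14, 15)]
now 50.5 [(38, 24, 17), (39, 25, 17), (38, 24, 16), (38, 25, 18), (36, 24, 16), (37, 24, 16), (37, 25, 16), (37, 24, 16), (34, 22, 15), (47, 29, 20), (60, 36, 23), (57, 35, 23), (56, 35, 23), (71, 46, 31), (97, 73, 54), (72, 64, 54), (48, 44, 37), (18, 15, 14), (8, 7, 8), (9, 8, 10)]
now 51 [(71, 40, 24), (72, 42, 25), (72, 41, 24), (72, 42, 25), (72, 43, 25), (72, 43, 25), (73, 43, 25), (70, 42, 24), (106, 61, 35), (124, 71, 40), (132, 76, 42), (132, 77, 43), (131, 76, 42), (140, 84, 49), (147, 93, 58), (97, 63, 41), (43, 38, 34), (32, 30, 28), (34, 31, 30), (32, 30, 29)]
now 55 55.0
now 58 54.75
now 61 55.0
tilt deg [0.18 0.17] [ 1.19  0.49 -0.06]
```

Emit:
drive_tool([
  [0,0,0,0,0,0,0],
  [0,0,0,0,0,0,0],
  [0,0,0,0,0,0,0],
  [0,0,0,0,0,0,0],
  [0,0,0,0,0,0,0],
  [0,0,0,0,0,0,0],
])

```text
time: 29.68
tool_pos: [0.5047, 0.0039, 0.0774]
tcp_rot: [-3.124, -0.309, -0.005]
wrist_force: [-1.1, 8.4, 12.1]
width: 0.124
grip_force: 80.0
```

```bash
python3 o.py | head -4; python3 -c "
from h import *
print(workorder.finish_job())"
```

```text
29.7333 [-1.5  9.4 11.1] [0.5047 0.0039 0.0775]
line 30 55.42 482
line 34 55.46 488
line 38 55.45 488
the job is handed in; nothing more can be done
None
```

The job is handed in at 29.7 s of the 64 s. Both pillars are in their pockets, the engraved line measures within about 0.5 mm of the rest's outer edge, and the arm is holding the board level with about 11 N down on the tail. I did not re-check the pillars after the slide, and no verdict came back.

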